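# Load lids into the seamer's sprung lid magazine

### The job

Load the two narrow tin lids into the spring-loaded lid magazine, one at a time: lay a lid flat in the mouth on the two sprung lips and press it straight down until the lips snap back over its top, then do the same with the other. Both lids end up lying flat under the lips; leave the wider lid where it lies.

Things in the scene. Friction and masses are not known exactly. Their poses are not given: they have to be found in the camera images.
- lid_a_center (a point): One of two narrow lids: plain gold tinplate disc 54 mm across, 16 mm tall, about 30 g, lying flat on the bench, same side up as it goes in. Point: its centre, 8 mm above its underside. Loaded first, it ends with its centre 8 mm below the mouth point, held up against the lips by the sprung follower; the next lid pushes it 16 mm lower. Either lid may go first.
- lid_b_center (a point): The other narrow lid, just the same; point: its centre. Laid in the mouth, a lid stops with its underside about 10 mm, its top 26 mm, above the mouth point. Press on its middle (within 8 mm) with shut fingers, 5 to 15 N, straight down until its top is 2 to 5 mm below the mouth point, where the lips snap over it. Between the closed lips the fingers have a 46 mm gap along x.
- wide_lid_center (a point): Bystander: a like lid, 72 mm across, 16 mm tall, too wide for the magazine; leave it where it lies. Point: its centre. An open gold can, 62 mm across and 95 mm tall, also stands among the lids; a wrench lies farther off.
- magazine_mouth (a point): Mouth of the magazine, a green and steel tower fixed on the bench. Point: on its upright axis, level with the lips' undersides, 95 mm above the bench; z up. The two sprung lips stand at +x and -x: steep funnel, 46 mm wide at 3 mm above the point, 68 mm at 25 mm. Green posts 56 to 64 mm out along x rise 18 mm. The y sides are open from 8 mm above up: hold lids there. Follower below gives way 60 mm.
There are look-alikes about, which are no part of the job. Several things look just like the part that bears magazine_mouth: the one meant starts farthest to the robot's left.

How it is judged:
On the way:
1. one narrow lid lies under the lips while the other is still away from the magazine (((z of lid_a_center in the frame of magazine_mouth below -0.006 m and horizontal distance between lid_a_center and magazine_mouth below 0.012 m and horizontal distance between lid_b_center and magazine_mouth above 0.07 m) or (z of lid_b_center in the frame of magazine_mouth below -0.006 m and horizontal distance between lid_b_center and magazine_mouth below 0.012 m and horizontal distance between lid_a_center and magazine_mouth above 0.07 m))), for 0.2 s.
At the end, for the whole second after the job is handed in: Both narrow lids lie in the magazine under the lips: each centre at least 6 mm below the mouth point and within 12 mm of the tower's axis, right side up and level within 10 degrees. The wide lid is within 40 mm of where it lay (z of each of lid_a_center, lid_b_center in the frame of magazine_mouth below -0.006 m and horizontal distance between each of lid_a_center, lid_b_center and magazine_mouth below 0.012 m and angle between each of lid_a_center, lid_b_center's own z axis and vertical below 0.17 rad and distance of wide_lid_center from where it was at the start of the episode below 0.04 m); the robot touches nothing.
It fails at once if the wide lid is moved more than 40 mm (distance of wide_lid_center from where it was at the start of the episode above 0.04 m).
It also fails if it takes over 62 s, if anything falls off the work surface, if the arm or the gripper's body presses on something with over 40 N, if the wrist force passes 120 N, or if a joint passes its speed limit or range.

### The arm

A 6-joint arm with a two-finger parallel gripper is mounted at the origin on the work surface. World frame = base frame: x ahead of the robot, y to its left, z up, the work surface at z = 0. Lengths are in m, angles in rad, forces in N, time in s.
With the tool pointing down it reaches from about 0.275 to 0.825 m from the base axis. Payload 5.2 kg.
Tool frame: the origin (TCP) lies at the very end of the fingers, on their centre line; the grasp point (between the pads) lies 19 mm behind it (tcp_to_grasp is the distance from the TCP to the grasp point, in m); z points along the fingers, y is the line along which they close (so a half turn about z gives the same grasp; the last joint's range is limited). The gripper opens to 93 mm and grips with 3 to 60 N. Pads are 15 mm wide; open, the fingers measure 128 mm over their backs; the gripper's body (75 mm by 188 mm) begins 65 mm behind the grasp point.
Start: joints at [0.961, 0.259, 1.535, -0, 1.348, -0.203], TCP at [0.218, 0.505, 0.219] pointing down, gripper open.
Joint ranges: [-3.14, 3.14], [-0.91, 2.08], [0.19, 2.58], [-1.22, 4.36], [0.22, 2.71], [-3.12, 3.12]. Speed limits (rad/s): [2.57, 2.57, 3.14, 3.14, 3.14, 3.14].

### API

Orientations are given as a unit quaternion [w, x, y, z].
In Python, from cell import sense, capture, hand_in, tcp_to_grasp gives the robot as it stands. The module is installed in compiled form; this text tells all that it offers.
- The arm moves only by the tool servo_tool, never from a script. Its argument "increments" is a list of rows, each a list of 7 numbers: the opening, from 0 (shut) to 1 (fully open), then the shift along the tool's x, y, z normalised to -1 to 1, where 1 is 1000 mm, then the turn, a rotation vector about the tool's x, y, z normalised to -1 to 1, where 1 is 0.5 rad. A call has 1 to 12 rows; each row is the pose to reach, as a shift and turn from the pose commanded when the call began, along the tool's axes at that moment; what a row does not reach only later rows make up. A row lasts 1/10 s, in which the tool goes at most 50 mm and 8.59 degrees, less where a joint would pass 70% of its speed; a pose out of reach is approached as far as the arm can. A call with a number of a shift or a turn outside -1 to 1 is refused whole. A call with a gripper value outside its range is refused whole. The fingers move at their own pace and stop on an object; "squeeze" is the grip in N (left out, the last holds). Time passes only in rows, so rows that repeat a pose let the fingers close. It gives the time, the measured TCP pose, the force, the opening and the grip force at its end, in the units of the state.
- sense(): the state, without advancing time (a new reading comes with each control period).
- capture(name): name is "scene" or "top"; returns a dict with "img" (480x640x3 uint8, red, green, blue), "z_map" (480x640 float32, m along the optical axis (not along the pixel's ray), 0 where there is no reading), "fov_y" (degrees; the focal length in pixels is half the picture's height over the tangent of half this angle, whatever the lens; pixels are square), "cx", "cy" (the principal point, pixels), "rvec" (rotation vector, rad) and "tvec" (3), from world to camera coordinates, as OpenCV has them. Camera axes: x right, y down, z forward; pixel columns grow to the right and rows downward; lengths in m; the calibration is good to about 2 mm. A picture is of the moment at which its call begins.
- hand_in(): hands the job in; it is judged then, once.
The state is a dict: "time_s": time; "joint_positions": joint angles; "joint_velocities": joint speeds; "tau": joint torques, N m; "tool_pos": TCP position; "eef_rot": TCP orientation; "contact_force": force on the tool from outside, world axes, zero at the start; "torque": the same for the moment, N m; "width": finger opening in m; "grip_force": force on a finger pad.
Only numpy, scipy, OpenCV 4.12 (cv2) and the standard library are available. Lean on these libraries where they do the work, as an engineer would, in place of code of your own. Each camera call takes 0.05 s, during which the arm holds its last target. There are 200 camera calls.

## Working session

There is one attempt and no reset: what is moved stays moved. The work goes in short steps, Python scripts to look and compute and a tool call to move; the robot and the scene stay as the last step left them, time stands still between calls to the robot, and variables do not carry over. Pictures are saved under pics/ and viewed, at most 10 in all, crops included, and the job is handed in when it is done.

Besides the shell and the picture viewer there is one more tool, called after "Emit:" by a JSON object that holds its "name" and its "arguments". servo_tool: Moves the arm, as the interface text tells. Scaled input: -1 to 1 covers 1000 mm each way for a shift and 0.5 rad each way for a turn. Its arguments: {"type":"object","properties":{"increments":{"type":"array","items":{"type":"array","items":{"type":"number"}}},"squeeze":{"type":"number"}},"required":["increments"]}

```bash
mkdir -p pics; cat > h.py <<'E'
import numpy as np, cv2
from cell import sense, capture, hand_in, tcp_to_grasp
def cloud(c):
    f=240/np.tan(np.radians(c["fov_y"])/2); z=c["z_map"]
    v,u=np.mgrid[0:480,0:640]
    P=np.stack([(u-c["cx"])/f*z,(v-c["cy"])/f*z,z],-1)
    R=cv2.Rodrigues(np.array(c["rvec"],float))[0]
    W=(P-np.array(c["tvec"]).ravel())@R
    W[z==0]=np.nan
    return W
E
python3 - <<'E'
from h import *
s=sense();print(s)
for n in("scene","top"):
    c=capture(n);cv2.imwrite(f"pics/{n}0.png",c["img"][...,::-1]);np.savez(f"{n}0.npz",**c)
    W=cloud(c);print(n,c["fov_y"],c["cx"],c["cy"],c["rvec"],c["tvec"],np.nanmedian(W[...,2]))
E
```

```text
{'time_s': 0.0, 'joint_positions': array([ 9.61178753e-01,  2.59337603e-01,  1.53606142e+00, -2.07159460e-05,
        1.34801493e+00, -2.02812196e-01]), 'joint_velocities': array([ 0.00026912, -0.000394  , -0.00056641, -0.00140097, -0.00026527,
        0.00055107]), 'tau': array([-1.88250036e-03, -4.37321448e+01, -2.84004271e+01,  7.19283172e-02,
        4.16186464e-02, -1.39284571e-04]), 'tool_pos': array([0.21729527, 0.50466128, 0.21782932]), 'eef_rot': array([-3.50550856e-04,  2.02000702e-01,  9.79384953e-01, -8.40532815e-04]), 'contact_force': array([ 0.7559182 , -0.82810976,  0.19656173]), 'torque': array([ 0.00971719, -0.0418329 , -0.04208397]), 'grip_force': 0.0, 'width': 0.09282116455254398}
scene 53.88130960857705 317.6397573886031 241.33755212700737 [ 0.9213885   2.65832544 -0.83123101] [ 0.48843108 -0.11062389  1.28610414] -0.0009720708748058351
top 50.69204526883142 333.29369875389574 242.65370229887594 [ 2.17860028 -2.16757953  0.10547599] [-0.18007208  0.51900496  1.27956112] -0.000238213148861376
```

View pics/scene0.png

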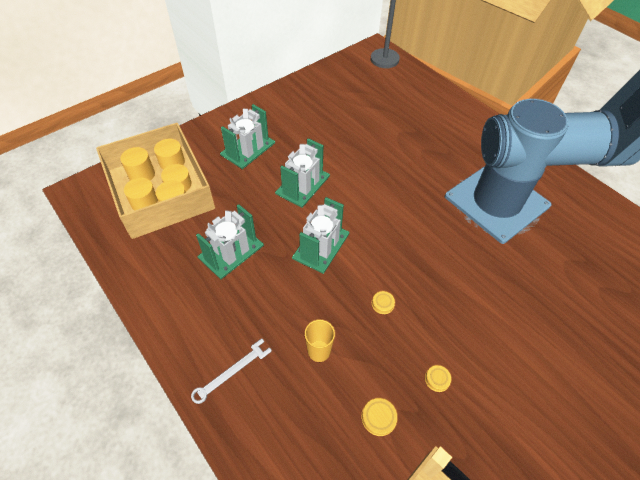

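View pics/top0.png

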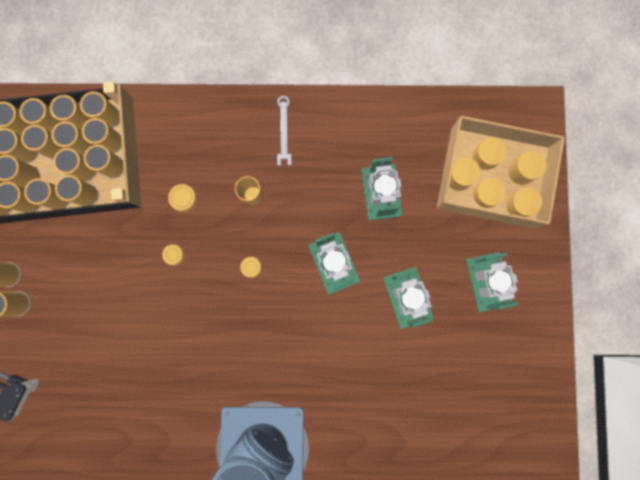

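The scene view shows four green towers, at about (320,235), (303,172), (230,240) and (245,137). It also shows narrow lids at (383,302) and (438,378), the wide lid at (380,417) and the can at (320,340). In the top view the leftmost tower (greatest y) is at (334,262), the narrow lids are at (172,255) and (250,267), the wide lid is at (181,197), and the can is at (247,188).

```bash
python3 - <<'E'
from h import *
for n in("top","scene"):
    c=dict(np.load(f"{n}0.npz"));W=cloud(c)
    hsv=cv2.cvtColor(c["img"],cv2.COLOR_RGB2HSV)
    gold=((hsv[...,0]>17)&(hsv[...,0]<32)&(hsv[...,1]>130)&(W[...,2]>.008)&(W[...,2]<.2)).astype(np.uint8)
    k,l,st,ce=cv2.connectedComponentsWithStats(gold)
    for i in range(1,k):
        if st[i,4]>60:
            p=W[l==i];t=p[p[:,2]>np.nanpercentile(p[:,2],60)-.004]
            (cx,cy),r=cv2.minEnclosingCircle(t[:,:2].astype(np.float32))
            print(n,"gold",ce[i].round(),st[i,4],"c",np.round([cx,cy,r],4),"mean",t.mean(0).round(4))
    g=((hsv[...,0]>60)&(hsv[...,0]<90)&(hsv[...,1]>80)&(W[...,2]>-.01)&(W[...,2]<.2)).astype(np.uint8)
    k,l,st,ce=cv2.connectedComponentsWithStats(g)
    for i in range(1,k):
        if st[i,4]>40:
            p=W[l==i];print(n,"green",ce[i].round(),st[i,4],"mean",p.mean(0).round(3),"z",p[:,2].min().round(3),p[:,2].max().round(3))
    (u,v)=(334,262) if n=="top" else (320,235)
    im=c["img"][v-45:v+45,u-55:u+55];cv2.imwrite(f"pics/{n}mag.png",cv2.resize(im,None,fx=5,fy=5,interpolation=cv2.INTER_CUBIC)[...,::-1])
    print(W[v,u])
# rectified height map of tower from both
ims=[]
for n in("top","scene"):
    c=dict(np.load(f"{n}0.npz"));W=cloud(c)
    m=np.isfinite(W[...,0])&(W[...,2]>.02)&(W[...,2]<.2)
    c0=np.array([.47,-.2])
E
python3 -c "
import cv2,numpy as np
a=cv2.imread('pics/topmag.png');b=cv2.imread('pics/scenemag.png');cv2.imwrite('pics/mag.png',cv2.resize(np.hstack([a,b]),(800,327)))"
```

```text
top gold [ 60. 154.] 3640 c [0.7296 0.5106 0.1776] mean [0.7414 0.5128 0.0937]
top gold [477. 162.] 1413 c [ 0.7078 -0.5339  0.0644] mean [ 0.6971 -0.5081  0.0751]
top gold [528. 167.] 818 c [ 0.7148 -0.6751  0.0371] mean [ 0.7142 -0.6741  0.0754]
top gold [248. 189.] 253 c [0.6458 0.0342 0.0296] mean [0.6449 0.0342 0.0827]
top gold [490. 192.] 675 c [ 0.6522 -0.5801  0.0356] mean [ 0.6522 -0.5798  0.0478]
top gold [182. 197.] 515 c [0.6392 0.2187 0.0348] mean [0.6381 0.2199 0.017 ]
top gold [525. 202.] 740 c [ 0.6236 -0.6662  0.0366] mean [ 0.6242 -0.6662  0.0618]
top gold [172. 254.] 289 c [0.4884 0.2387 0.0252] mean [0.4885 0.2387 0.0172]
top gold [250. 267.] 289 c [0.457  0.0356 0.0249] mean [0.4575 0.0362 0.0172]
top gold [  6. 275.] 184 c [0.4343 0.6512 0.0252] mean [0.4336 0.6412 0.0634]
top gold [ 15. 306.] 220 c [0.352  0.6146 0.0193] mean [0.3526 0.6108 0.0791]
top green [380. 199.] 601 mean [ 0.632 -0.296  0.043] z 0.003 0.117
top green [325. 241.] 179 mean [ 0.521 -0.156  0.047] z 0.005 0.119
top green [485. 282.] 726 mean [ 0.421 -0.563  0.031] z 0.002 0.121
top green [3
[... 444 characters left out ...]
94 c [ 0.8127 -0.5948  0.0612] mean [ 0.8122 -0.5998  0.081 ]
scene gold [383. 301.] 374 c [0.4603 0.0376 0.0265] mean [0.4609 0.0383 0.0162]
scene gold [319. 339.] 898 c [0.6495 0.0364 0.0317] mean [0.6478 0.0347 0.0855]
scene gold [438. 377.] 497 c [0.4914 0.2401 0.0262] mean [0.4922 0.2402 0.0161]
scene gold [379. 416.] 1002 c [0.6418 0.2207 0.0351] mean [0.6424 0.2214 0.0165]
scene green [245. 143.] 1047 mean [ 0.439 -0.566  0.043] z 0.0 0.117
scene green [300. 181.] 1043 mean [ 0.404 -0.352  0.048] z 0.001 0.116
scene green [319. 245.] 1175 mean [ 0.493 -0.158  0.048] z 0.002 0.117
scene green [229. 249.] 1302 mean [ 0.667 -0.287  0.039] z 0.0 0.117
[ 0.50058073 -0.14813578  0.10613451]
```

View pics/mag.png

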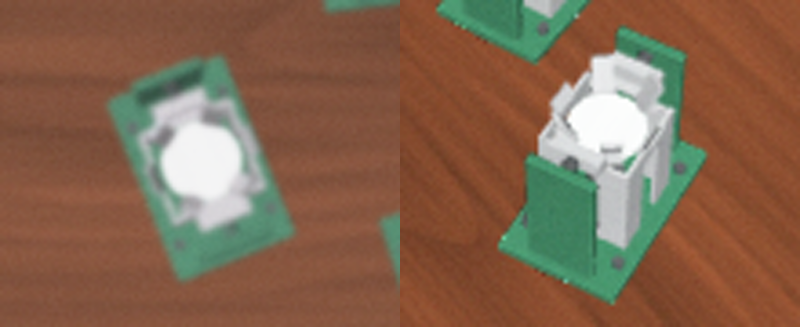

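The close-up shows the target tower's white follower disc in the middle. The two lips face the green posts at the ends of the long axis, and the y sides are open.

```bash
python3 - <<'E'
from h import *
for n in("top","scene"):
    c=dict(np.load(f"{n}0.npz"));W=cloud(c)
    hsv=cv2.cvtColor(c["img"],cv2.COLOR_RGB2HSV);Z=W[...,2]
    near=np.hypot(W[...,0]-.468,W[...,1]+.178)<.1
    g=(hsv[...,0]>60)&(hsv[...,0]<90)&(hsv[...,1]>80)&near
    p=W[g]
    pt=p[p[:,2]>.105];
    km=cv2.kmeans(pt[:,:2].astype(np.float32),2,None,(3,50,1e-5),5,cv2.KMEANS_PP_CENTERS)
    cc=km[2];d=cc[0]-cc[1];print(n,"posts",cc.round(4).tolist(),"mid",cc.mean(0).round(4),"sep",np.linalg.norm(d).round(4),"ang",np.degrees(np.arctan2(d[1],d[0])).round(1),np.bincount(km[1].ravel()))
    b=p[p[:,2]<.012];r=cv2.minAreaRect(b[:,:2].astype(np.float32));print(" base",r, b[:,2].mean())
    w=near&(hsv[...,1]<14)&(hsv[...,2]>225)&(np.abs(Z-.093)<.012)
    q=W[w];print(" disc",q.mean(0).round(4),[np.round(x,4) for x in cv2.minEnclosingCircle(q[:,:2].astype(np.float32))],len(q), np.percentile(q[:,2],[5,50,95]).round(4))
    l=near&(Z>.108)&(hsv[...,1]<60);q=W[l];print(" grey high",q.mean(0).round(4) if len(q) else 0,len(q),np.nanmax(q[:,2]))
    r=cv2.minAreaRect(q[:,:2].astype(np.float32));print(r)
E
```

```text
top posts [[0.5224000215530396, -0.15600000321865082], [0.414000004529953, -0.2021999955177307]] mid [ 0.4682 -0.1791] sep 0.1178 ang 23.1 [42 71]
 base ((0.46875983476638794, -0.17929255962371826), (0.1334494948387146, 0.08394844830036163), 22.772249221801758) 0.009243421258084703
 disc [ 0.4686 -0.1796  0.0917] [array([ 0.4687, -0.1805]), np.float64(0.0269)] 327 [0.0876 0.0918 0.0958]
 grey high [ 0.4741 -0.1784  0.1133] 229 0.12476151389070948
((0.4786335229873657, -0.18065138161182404), (0.11149807274341583, 0.05999688431620598), 23.57802963256836)
scene posts [[0.4171999990940094, -0.20000000298023224], [0.5277000069618225, -0.1543000042438507]] mid [ 0.4725 -0.1771] sep 0.1196 ang -157.5 [80 94]
 base ((0.472048819065094, -0.17822575569152832), (0.141826331615448, 0.08907261490821838), 22.661434173583984) 0.00891880254081477
 disc [ 0.4676 -0.1819  0.0915] [array([ 0.4668, -0.1801]), np.float64(0.028)] 284 [0.0879 0.0909 0.0988]
 grey high [ 0.4718 -0.1792  0.1123] 204 0.12097094931433375
((0.4706276059150696, -0.17843344807624817), (0.10698240250349045, 0.05264091119170189), 22.232311248779297)
```

```bash
cat >> h.py <<'E'
from scipy.spatial.transform import Rotation as Ro
def go(pos,yaw=112.8):
    """numbers (shift/1000mm, turn/0.5rad) from the sensed pose to TCP pos, tool down, tool y at yaw deg"""
    s=sense();q=s["eef_rot"];R=Ro.from_quat([q[1],q[2],q[3],q[0]])
    a=np.radians(yaw);y=np.array([np.cos(a),np.sin(a),0]);z=np.array([0,0,-1.]);T=Ro.from_matrix(np.stack([np.cross(y,z),y,z],1))
    print("t",round(s["time_s"],2),"pos",s["tool_pos"].round(4),"F",s["contact_force"].round(1),"w",round(s["width"],4),"grip",round(s["grip_force"],1),"shift",R.inv().apply(np.array(pos)-s["tool_pos"]).round(4),"turn",((R.inv()*T).as_rotvec()/.5).round(3))
E
python3 -c "
from h import *
go([.490,.2395,.10])"
```

```text
t 0.1 pos [0.2173 0.5047 0.2179] F [ 0.8 -0.4 -0.3] w 0.0932 grip 0.0 shift [-0.3554 -0.1355  0.118 ] turn [-0.003 -0.002 -1.609]
```

Emit:
{"name": "servo_tool", "arguments": {"increments": [[1,-0.355,-0.136,0.118,0,0,-1],[1,-0.355,-0.136,0.118,0,0,-1],[1,-0.355,-0.136,0.118,0,0,-1],[1,-0.355,-0.136,0.118,0,0,-1],[1,-0.355,-0.136,0.118,0,0,-1],[1,-0.355,-0.136,0.118,0,0,-1],[1,-0.355,-0.136,0.118,0,0,-1],[1,-0.355,-0.136,0.118,0,0,-1],[1,-0.355,-0.136,0.118,0,0,-1],[1,-0.355,-0.136,0.118,0,0,-1]], "squeeze": 15}}

```text
time_s: 1.1
tool_pos: [0.4903, 0.2382, 0.0995]
eef_rot: [-0.001, -0.045, 0.999, -0.0]
contact_force: [-0.5, -0.0, 0.6]
width: 0.0929
grip_force: 0.0
```

Emit:
{"name": "servo_tool", "arguments": {"increments": [[1,0,0,0,0,0,-0.61],[1,0,0,0,0,0,-0.61],[1,0,0,0,0,0,-0.61],[1,0,0,0,0,0,-0.61]]}}

```text
time_s: 1.5
tool_pos: [0.4889, 0.241, 0.1011]
eef_rot: [0.0, -0.197, 0.98, 0.0]
contact_force: [0.2, 0.2, 0.6]
width: 0.0931
grip_force: 0.0
```

```bash
python3 - <<'E'
from h import *
go([.490,.2395,.05])
go([.490,.2395,.003])
c=capture("scene");cv2.imwrite("pics/s1.png",c["img"][220:480,240:560][...,::-1])
E
```

```text
t 1.5 pos [0.4889 0.241  0.1011] F [0.2 0.2 0.6] w 0.0931 grip 0.0 shift [-0.0004 -0.0018  0.0511] turn [ 0.001  0.001 -0.004]
t 1.5 pos [0.4889 0.241  0.1011] F [0.2 0.2 0.6] w 0.0931 grip 0.0 shift [-0.0004 -0.0018  0.0981] turn [ 0.001  0.001 -0.004]
```

View pics/s1.png

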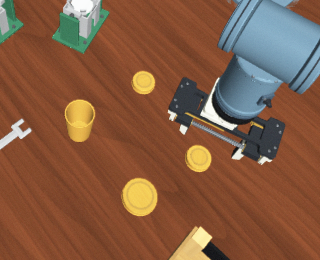

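The gripper is over the near narrow lid at crop (198,158), with its fingers either side of it. The wide lid at (140,196) is clear. I'll go down and grip.

Emit:
{"name": "servo_tool", "arguments": {"increments": [[1,0,-0.002,0.05,0,0,0],[1,0,-0.002,0.085,0,0,0],[1,0,-0.002,0.097,0,0,0],[1,0,-0.002,0.097,0,0,0],[0.4,0,-0.002,0.097,0,0,0],[0.4,0,-0.002,0.097,0,0,0],[0.4,0,-0.002,0.097,0,0,0],[0.4,0,-0.002,0.097,0,0,0],[0.4,0,-0.002,0.097,0,0,0],[0.4,0,-0.002,0.097,0,0,0]], "squeeze": 15}}

```text
time_s: 2.55
tool_pos: [0.4908, 0.238, 0.004]
eef_rot: [0.0, -0.198, 0.98, 0.0]
contact_force: [-0.7, 0.3, 2.8]
width: 0.0535
grip_force: 15.0
```

```bash
python3 -c "
from h import *
go([.490,.2395,.20])"
```

```text
t 2.55 pos [0.4908 0.238  0.004 ] F [-0.7  0.3  2.8] w 0.0535 grip 15.0 shift [ 0.      0.0017 -0.196 ] turn [-0.     0.001  0.   ]
```

Emit:
{"name": "servo_tool", "arguments": {"increments": [[0.4,0,0,-0.03,0,0,0],[0.4,0,0,-0.07,0,0,0],[0.4,0,0,-0.12,0,0,0],[0.4,0.018,-0.037,-0.15,0,0,0],[0.4,0.036,-0.075,-0.17,0,0,0],[0.4,0.054,-0.113,-0.18,0,0,0],[0.4,0.072,-0.15,-0.18,0,0,0],[0.4,0.09,-0.188,-0.18,0,0,0],[0.4,0.108,-0.226,-0.18,0,0,0],[0.4,0.126,-0.263,-0.18,0,0,0],[0.4,0.14,-0.3,-0.18,0,0,0],[0.4,0.16,-0.33,-0.18,0,0,0]]}}

```text
time_s: 3.75
tool_pos: [0.4712, -0.1304, 0.1838]
eef_rot: [0.0, -0.197, 0.98, -0.0]
contact_force: [-0.5, 0.7, -0.3]
width: 0.0537
grip_force: 15.0
```

```bash
python3 -c "
from h import *
go([.470,-.1785,.16])"
```

```text
t 3.75 pos [ 0.4712 -0.1304  0.1838] F [-0.5  0.7 -0.3] w 0.0537 grip 15.0 shift [ 0.0197 -0.0438  0.0238] turn [-0.001  0.001 -0.001]
```

Emit:
{"name": "servo_tool", "arguments": {"increments": [[0.4,0.01,-0.022,0,0,0,0],[0.4,0.02,-0.044,0,0,0,0],[0.4,0.02,-0.044,0.015,0,0,0],[0.4,0.02,-0.044,0.024,0,0,0],[0.4,0.02,-0.044,0.024,0,0,0]]}}

```text
time_s: 4.25
tool_pos: [0.4685, -0.1757, 0.1581]
eef_rot: [-0.001, -0.198, 0.98, 0.001]
contact_force: [0.2, 0.7, -0.5]
width: 0.0532
grip_force: 15.0
```

```bash
python3 - <<'E'
from h import *
go([.470,-.1785,.109])
o=[]
for n,(u,v) in dict(top=(334,262),scene=(320,225)).items():
    c=capture(n);np.savez(f"{n}2.npz",**c)
    o.append(cv2.resize(c["img"][v-50:v+50,u-50:u+50],None,fx=4,fy=4,interpolation=cv2.INTER_CUBIC)[...,::-1])
cv2.imwrite("pics/s2.png",np.hstack(o))
E
```

```text
t 4.25 pos [ 0.4685 -0.1757  0.1581] F [ 0.2  0.7 -0.5] w 0.0532 grip 15.0 shift [-0.0004 -0.0033  0.0491] turn [ 0.006 -0.004  0.   ]
```

View pics/s2.png

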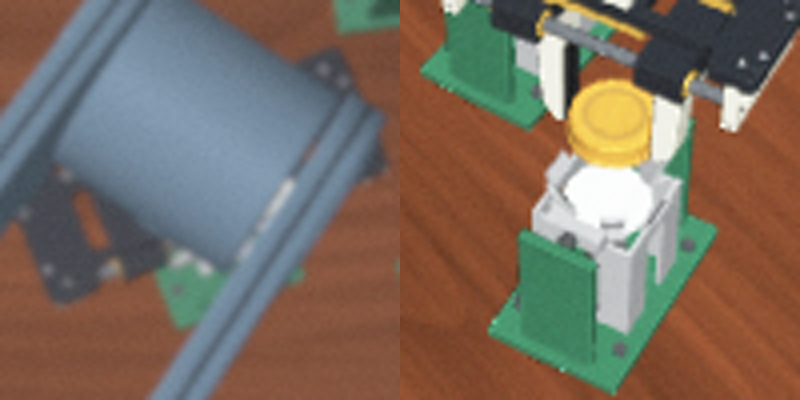

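The lid hangs level between the pads just above the white follower, at about (612,120) in the right crop. I'll measure its offset in this camera.

```bash
python3 - <<'E'
from h import *
c=dict(np.load("scene2.npz"));W=cloud(c);hsv=cv2.cvtColor(c["img"],cv2.COLOR_RGB2HSV)
m=((hsv[...,0]>17)&(hsv[...,0]<32)&(hsv[...,1]>120)&(np.hypot(W[...,0]-.47,W[...,1]+.178)<.045)&(W[...,2]>.15)&(W[...,2]<.19))
p=W[m];print(len(p),np.percentile(p[:,2],[5,50,95]))
t=p[p[:,2]>np.median(p[:,2])-.003]
print(t.mean(0),cv2.minEnclosingCircle(t[:,:2].astype(np.float32)))
a=np.radians(22.8)
q=(t[:,:2]-[.4718,-.178])@np.array([[np.cos(a),-np.sin(a)],[np.sin(a),np.cos(a)]])
print("tower xy range",q.min(0),q.max(0),(q.min(0)+q.max(0))/2)
go([.47,-.1785,.109])
E
```

```text
384 [0.15987759 0.17053425 0.17312552]
[ 0.47257863 -0.1757275   0.17101907] ((0.47091585397720337, -0.17517602443695068), 0.02789079025387764)
tower xy range [-0.02650989 -0.02471834] [0.02663378 0.02711452] [6.19454863e-05 1.19809361e-03]
t 4.35 pos [ 0.4695 -0.176   0.1596] F [ 0.3 -0.2  0. ] w 0.0538 grip 15.0 shift [ 0.0005 -0.0025  0.0506] turn [ 0.001 -0.001  0.002]
```

Emit:
{"name": "servo_tool", "arguments": {"increments": [[0.4,0,-0.002,0.02,0,0,0],[0.4,0,-0.002,0.035,0,0,0],[0.4,0,-0.002,0.043,0,0,0],[0.4,0,-0.002,0.047,0,0,0],[0.4,0,-0.002,0.049,0,0,0],[0.4,0,-0.002,0.049,0,0,0]]}}

```text
time_s: 4.95
tool_pos: [0.4708, -0.1785, 0.1111]
eef_rot: [0.0, -0.198, 0.98, -0.0]
contact_force: [-0.5, -0.0, 0.3]
width: 0.0534
grip_force: 15.0
```

```bash
python3 - <<'E'
from h import *
go([.470,-.1785,.109])
c=capture("scene");u,v=320,225
cv2.imwrite("pics/s3.png",cv2.resize(c["img"][v-50:v+50,u-50:u+50],None,fx=4,fy=4,interpolation=cv2.INTER_CUBIC)[...,::-1])
E
```

```text
t 4.95 pos [ 0.4708 -0.1785  0.1111] F [-0.5 -0.   0.3] w 0.0534 grip 15.0 shift [0.0007 0.0003 0.0021] turn [-0.001  0.001  0.001]
```

View pics/s3.png

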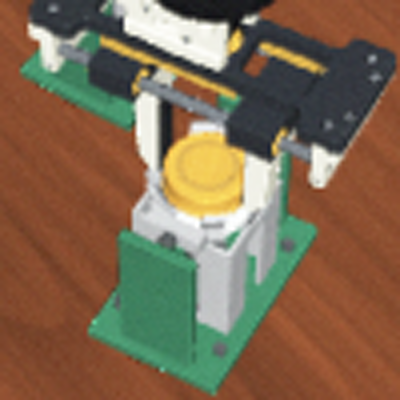

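The lid sits in the funnel between the lips at about (205,172), level. Next I'll ease down until it touches.

Emit:
{"name": "servo_tool", "arguments": {"increments": [[0.4,0,0,0.002,0,0,0],[0.4,0,0,0.003,0,0,0],[0.4,0,0,0.003,0,0,0]]}}

```text
time_s: 5.3
tool_pos: [0.4707, -0.1786, 0.1082]
eef_rot: [0.0, -0.198, 0.98, -0.0]
contact_force: [-0.5, 0.1, 4.3]
width: 0.0534
grip_force: 15.0
```

Contact shows as 4.3 N. I'll release, rise, and shut the fingers.

Emit:
{"name": "servo_tool", "arguments": {"increments": [[0.8,0,0,0,0,0,0],[0.8,0,0,0,0,0,0],[0.8,0,0,0,0,0,0],[0.8,0,0,0,0,0,0],[0.8,0,0,-0.025,0,0,0],[0.8,0,0,-0.042,0,0,0],[0,0,0,-0.042,0,0,0],[0,0,0,-0.042,0,0,0],[0,0,0,-0.042,0,0,0],[0,0,0,-0.042,0,0,0],[0,0,0,-0.042,0,0,0],[0,0,0,-0.042,0,0,0]]}}

```text
time_s: 6.5
tool_pos: [0.4703, -0.1783, 0.1492]
eef_rot: [-0.0, -0.198, 0.98, 0.0]
contact_force: [0.0, 0.6, -0.6]
width: 0.0311
grip_force: 0.0
```

```bash
python3 - <<'E'
from h import *
c=capture("scene");u,v=320,225
cv2.imwrite("pics/s4.png",cv2.resize(c["img"][v-50:v+50,u-50:u+50],None,fx=4,fy=4,interpolation=cv2.INTER_CUBIC)[...,::-1])
W=cloud(c);hsv=cv2.cvtColor(c["img"],cv2.COLOR_RGB2HSV)
m=((hsv[...,0]>17)&(hsv[...,0]<32)&(hsv[...,1]>120)&(np.hypot(W[...,0]-.47,W[...,1]+.178)<.045)&(W[...,2]>.1)&(W[...,2]<.13))
p=W[m];print(len(p),np.percentile(p[:,2],[5,50,95]));t=p[p[:,2]>np.median(p[:,2])-.003];print(cv2.minEnclosingCircle(t[:,:2].astype(np.float32)))
go([.4695,-.1785,.122])
E
```

```text
349 [0.10942749 0.12004545 0.12302689]
((0.47275546193122864, -0.1787213236093521), 0.026413682848215103)
t 6.55 pos [ 0.4704 -0.1784  0.1493] F [-0.1 -0.   0.7] w 0.0271 grip 0.0 shift [0.0008 0.0002 0.0273] turn [ 0.001 -0.001  0.   ]
```

View pics/s4.png

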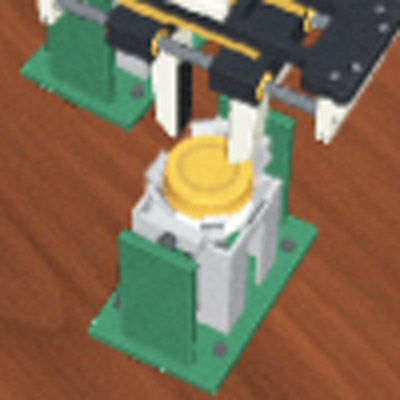

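The lid lies level in the mouth at about (208,175), with its top at 0.120 m and centred. I'll shut fully and press.

Emit:
{"name": "servo_tool", "arguments": {"increments": [[0,0,0,0,0,0,0],[0,0,0,0,0,0,0],[0,0,0,0,0,0,0],[0,0,0,0.01,0,0,0],[0,0,0,0.02,0,0,0],[0,0,0,0.026,0,0,0],[0,0,0,0.03,0,0,0],[0,0,0,0.034,0,0,0],[0,0,0,0.038,0,0,0]]}}

```text
time_s: 7.45
tool_pos: [0.4705, -0.1776, 0.1122]
eef_rot: [0.0, -0.198, 0.98, 0.001]
contact_force: [1.2, -0.9, -0.1]
width: 0.0005
grip_force: 0.0
```

Emit:
{"name": "servo_tool", "arguments": {"increments": [[0,0,0,0.003,0,0,0],[0,0,0,0.006,0,0,0],[0,0,0,0.009,0,0,0],[0,0,0,0.012,0,0,0],[0,0,0,0.015,0,0,0]]}}

```text
time_s: 7.95
tool_pos: [0.4704, -0.1781, 0.0968]
eef_rot: [-0.0, -0.198, 0.98, 0.0]
contact_force: [-2.3, 2.5, 7.0]
width: -0.0001
grip_force: 3.6
```

Emit:
{"name": "servo_tool", "arguments": {"increments": [[0,0,0,0.002,0,0,0],[0,0,0,0.004,0,0,0],[0,0,0,0.005,0,0,0],[0,0,0,0.005,0,0,0],[0,0,0,0.005,0,0,0]]}}

```text
time_s: 8.45
tool_pos: [0.4705, -0.1784, 0.0916]
eef_rot: [-0.0, -0.198, 0.98, 0.0]
contact_force: [-0.3, 1.2, 3.6]
width: 0.0
grip_force: 1.6
```

Emit:
{"name": "servo_tool", "arguments": {"increments": [[0,0,0,0.001,0,0,0],[0,0,0,0.001,0,0,0],[0,0,0,-0.02,0,0,0],[0,0,0,-0.06,0,0,0],[1,0,0,-0.1,0,0,0],[1,0,0,-0.1,0,0,0]]}}

```text
time_s: 9.05
tool_pos: [0.4734, -0.1808, 0.1969]
eef_rot: [0.004, -0.198, 0.98, -0.004]
contact_force: [0.1, -1.1, 0.4]
width: 0.0122
grip_force: 0.0
```

```bash
python3 - <<'E'
from h import *
c=capture("scene");u,v=320,225
cv2.imwrite("pics/s5.png",cv2.resize(c["img"][v-50:v+50,u-50:u+50],None,fx=4,fy=4,interpolation=cv2.INTER_CUBIC)[...,::-1])
W=cloud(c);hsv=cv2.cvtColor(c["img"],cv2.COLOR_RGB2HSV)
m=((hsv[...,0]>17)&(hsv[...,0]<32)&(hsv[...,1]>120)&(np.hypot(W[...,0]-.47,W[...,1]+.178)<.045)&(W[...,2]>.06)&(W[...,2]<.13))
p=W[m];print(len(p),np.percentile(p[:,2],[5,50,95]),p.mean(0));t=p[p[:,2]>np.median(p[:,2])-.003];print(cv2.minEnclosingCircle(t[:,:2].astype(np.float32)))
go([.459,.037,.19])
E
```

```text
256 [0.08840808 0.09510392 0.0979589 ] [ 0.46918352 -0.17807607  0.0945283 ]
((0.4709411859512329, -0.17855611443519592), 0.025218216702342033)
t 9.1 pos [ 0.4721 -0.1799  0.1942] F [ 0.7  0.9 -0.7] w 0.016 grip 0.0 shift [-0.072   0.205   0.0033] turn [-0.011  0.006  0.001]
```

View pics/s5.png

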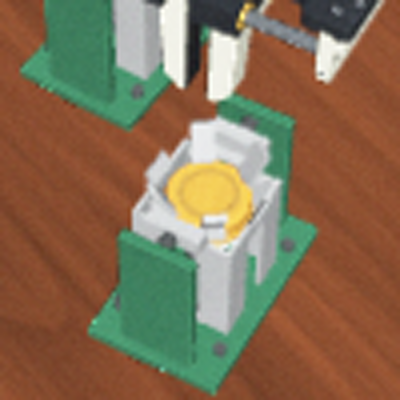

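The first lid now lies under the lips at (210,195), its top at 0.095 m. Next is the second lid.

Emit:
{"name": "servo_tool", "arguments": {"increments": [[1,-0.015,0.04,0,0,0,0],[1,-0.03,0.08,0,0,0,0],[1,-0.044,0.12,0.02,0,0,0],[1,-0.058,0.16,0.05,0,0,0],[1,-0.073,0.203,0.08,0,0,0],[1,-0.073,0.203,0.09,0,0,0],[1,-0.073,0.203,0.09,0,0,0],[1,-0.073,0.203,0.09,0,0,0]]}}

```text
time_s: 9.9
tool_pos: [0.4587, 0.0367, 0.101]
eef_rot: [-0.001, -0.198, 0.98, 0.0]
contact_force: [-0.4, 0.5, -0.1]
width: 0.0794
grip_force: 0.0
```

```bash
python3 -c "
from h import *
go([.459,.037,.004])"
```

```text
t 9.9 pos [0.4587 0.0367 0.101 ] F [-0.4  0.5 -0.1] w 0.0794 grip 0.0 shift [-0.0006  0.0001  0.097 ] turn [ 0.001 -0.003  0.002]
```

Emit:
{"name": "servo_tool", "arguments": {"increments": [[1,0,0,0.02,0,0,0],[1,0,0,0.05,0,0,0],[1,0,0,0.08,0,0,0],[1,0,0,0.097,0,0,0],[1,0,0,0.097,0,0,0],[0.4,0,0,0.097,0,0,0],[0.4,0,0,0.097,0,0,0],[0.4,0,0,0.097,0,0,0],[0.4,0,0,0.097,0,0,0],[0.4,0,0,0.097,0,0,0],[0.4,0,0,0.097,0,0,0],[0.4,0,0,0.097,0,0,0]], "squeeze": 15}}

```text
time_s: 11.1
tool_pos: [0.4593, 0.037, 0.005]
eef_rot: [0.0, -0.198, 0.98, -0.0]
contact_force: [-0.6, -0.1, 4.8]
width: 0.0538
grip_force: 15.0
```

```bash
python3 -c "
from h import *
go([.4707,-.1785,.16])"
```

```text
t 11.1 pos [0.4593 0.037  0.005 ] F [-0.6 -0.1  4.8] w 0.0538 grip 15.0 shift [ 0.073  -0.2031 -0.1549] turn [-0.001  0.001  0.001]
```

Emit:
{"name": "servo_tool", "arguments": {"increments": [[0.4,0,0,-0.03,0,0,0],[0.4,0,0,-0.07,0,0,0],[0.4,0,0,-0.12,0,0,0],[0.4,0.01,-0.028,-0.15,0,0,0],[0.4,0.025,-0.07,-0.17,0,0,0],[0.4,0.04,-0.11,-0.17,0,0,0],[0.4,0.055,-0.15,-0.17,0,0,0],[0.4,0.068,-0.188,-0.165,0,0,0],[0.4,0.073,-0.203,-0.155,0,0,0],[0.4,0.073,-0.203,-0.155,0,0,0],[0.4,0.073,-0.203,-0.155,0,0,0],[0.4,0.073,-0.203,-0.155,0,0,0]]}}

```text
time_s: 12.3
tool_pos: [0.4703, -0.1769, 0.1595]
eef_rot: [-0.0, -0.198, 0.98, 0.001]
contact_force: [-1.0, 0.5, -1.1]
width: 0.0535
grip_force: 15.0
```

```bash
python3 - <<'E'
from h import *
c=capture("scene");u,v=320,225
cv2.imwrite("pics/s6.png",cv2.resize(c["img"][v-50:v+50,u-50:u+50],None,fx=4,fy=4,interpolation=cv2.INTER_CUBIC)[...,::-1])
W=cloud(c);hsv=cv2.cvtColor(c["img"],cv2.COLOR_RGB2HSV)
m=((hsv[...,0]>17)&(hsv[...,0]<32)&(hsv[...,1]>120)&(np.hypot(W[...,0]-.47,W[...,1]+.178)<.045)&(W[...,2]>.14)&(W[...,2]<.19))
p=W[m];print(len(p),np.percentile(p[:,2],[5,50,95]));t=p[p[:,2]>np.median(p[:,2])-.003]
a=np.radians(22.8)
q=(t[:,:2]-[.4718,-.178])@np.array([[np.cos(a),-np.sin(a)],[np.sin(a),np.cos(a)]])
print("tower xy mid",(q.min(0)+q.max(0))/2, cv2.minEnclosingCircle(t[:,:2].astype(np.float32)))
A=np.c_[t[:,:2],np.ones(len(t))];print("tilt",np.linalg.lstsq(A,t[:,2],rcond=None)[0][:2])
go([.4707,-.1785,.109])
E
```

```text
386 [0.15805583 0.16983425 0.17295694]
tower xy mid [ 0.00090194 -0.00060158] ((0.4715914726257324, -0.17798304557800293), 0.02726004645228386)
tilt [-0.00417684 -0.00124164]
t 12.35 pos [ 0.4705 -0.1769  0.1598] F [ 0.4 -0.2 -0.5] w 0.0536 grip 15.0 shift [ 0.0004 -0.0016  0.0508] turn [0.001 0.    0.004]
```

View pics/s6.png

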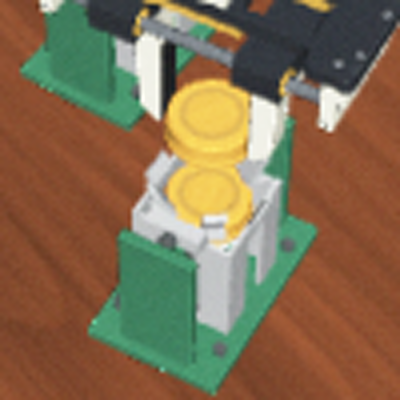

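The second lid at (208,120) hangs level and within 1 mm of the axis; the first lid at (210,195) is seated. I'll lower it.

Emit:
{"name": "servo_tool", "arguments": {"increments": [[0.4,0,-0.001,0.02,0,0,0],[0.4,0,-0.001,0.035,0,0,0],[0.4,0,-0.001,0.043,0,0,0],[0.4,0,-0.001,0.047,0,0,0],[0.4,0,-0.001,0.049,0,0,0],[0.4,0,-0.001,0.051,0,0,0],[0.4,0,-0.001,0.051,0,0,0]]}}

```text
time_s: 13.05
tool_pos: [0.4711, -0.1789, 0.1094]
eef_rot: [0.0, -0.198, 0.98, 0.0]
contact_force: [-1.7, 1.7, 2.5]
width: 0.0539
grip_force: 15.0
```

Emit:
{"name": "servo_tool", "arguments": {"increments": [[0.4,0,0,0.001,0,0,0],[0.4,0,0,0.001,0,0,0],[0.8,0,0,0.001,0,0,0],[0.8,0,0,0,0,0,0],[0.8,0,0,0,0,0,0],[0.8,0,0,0,0,0,0],[0.8,0,0,-0.025,0,0,0],[0.8,0,0,-0.042,0,0,0],[0,0,0,-0.042,0,0,0],[0,0,0,-0.042,0,0,0],[0,0,0,-0.042,0,0,0],[0,0,0,-0.042,0,0,0]]}}

```text
time_s: 14.25
tool_pos: [0.4702, -0.179, 0.1496]
eef_rot: [-0.001, -0.198, 0.98, 0.001]
contact_force: [-0.6, 0.3, -0.7]
width: 0.0473
grip_force: 0.0
```

Emit:
{"name": "servo_tool", "arguments": {"increments": [[0,0,0,0,0,0,0],[0,0,0,0,0,0,0],[0,0,0,0,0,0,0],[0,0,0,0,0,0,0],[0,0,0,0,0,0,0],[0,0,0,0,0,0,0],[0,0,0,0,0,0,0]]}}

```text
time_s: 14.95
tool_pos: [0.4709, -0.1794, 0.1507]
eef_rot: [0.0, -0.198, 0.98, -0.0]
contact_force: [0.2, -0.6, -0.7]
width: 0.0007
grip_force: 0.0
```

```bash
cat > lid.py <<'E'
from h import *
c=capture("scene");W=cloud(c);hsv=cv2.cvtColor(c["img"],cv2.COLOR_RGB2HSV)
m=((hsv[...,0]>17)&(hsv[...,0]<32)&(hsv[...,1]>120)&(np.hypot(W[...,0]-.47,W[...,1]+.178)<.045)&(W[...,2]>.06)&(W[...,2]<.13))
p=W[m];print(len(p),np.percentile(p[:,2],[5,50,95]),p.mean(0));t=p[p[:,2]>np.median(p[:,2])-.003];print(cv2.minEnclosingCircle(t[:,:2].astype(np.float32)))
A=np.c_[t[:,:2],np.ones(len(t))];print("tilt",np.linalg.lstsq(A,t[:,2],rcond=None)[0][:2])
go([.4707,-.1785,.0915])
E
python3 lid.py
```

```text
391 [0.09217826 0.11936348 0.1225126 ] [ 0.47550604 -0.17204292  0.11539946]
((0.4726417660713196, -0.1784839928150177), 0.0266274306923151)
tilt [-0.01184021 -0.0124632 ]
t 15.0 pos [ 0.4709 -0.1794  0.1507] F [-0.6 -0.  -0.3] w 0.0004 grip 0.0 shift [-0.0002  0.0009  0.0592] turn [-0.     0.     0.001]
```

Emit:
{"name": "servo_tool", "arguments": {"increments": [[0,0,0.001,0.015,0,0,0],[0,0,0.001,0.026,0,0,0],[0,0,0.001,0.031,0,0,0],[0,0,0.001,0.036,0,0,0],[0,0,0.001,0.041,0,0,0],[0,0,0.001,0.046,0,0,0],[0,0,0.001,0.05,0,0,0],[0,0,0.001,0.054,0,0,0]]}}

```text
time_s: 15.8
tool_pos: [0.4708, -0.1777, 0.0973]
eef_rot: [0.0, -0.198, 0.98, 0.0]
contact_force: [-0.9, 3.6, 8.4]
width: 0.0002
grip_force: 4.2
```

Emit:
{"name": "servo_tool", "arguments": {"increments": [[0,0,0,0.002,0,0,0],[0,0,0,0.004,0,0,0],[0,0,0,0.0055,0,0,0],[0,0,0,0.0055,0,0,0],[0,0,0,0.0055,0,0,0]]}}

```text
time_s: 16.3
tool_pos: [0.4707, -0.1784, 0.0913]
eef_rot: [0.0, -0.198, 0.98, -0.0]
contact_force: [-0.1, 3.1, 4.6]
width: 0.0005
grip_force: 2.3
```

Emit:
{"name": "servo_tool", "arguments": {"increments": [[0,0,0,0.001,0,0,0],[0,0,0,0.001,0,0,0],[0,0,0,-0.02,0,0,0],[0,0,0,-0.06,0,0,0],[0,0,0,-0.1,0,0,0],[0,0,0,-0.12,0,0,0],[0,0,0,-0.12,0,0,0],[0,0,0,-0.12,0,0,0],[0,0,0,-0.12,0,0,0]]}}

```text
time_s: 17.2
tool_pos: [0.4694, -0.178, 0.2092]
eef_rot: [-0.001, -0.198, 0.98, 0.001]
contact_force: [-0.2, 0.2, 0.8]
width: 0.0005
grip_force: 0.0
```

```bash
python3 lid.py; python3 - <<'E'
from h import *
c=capture("scene");cv2.imwrite("pics/s7.png",np.hstack([cv2.resize(c["img"][175:275,270:370],None,fx=4,fy=4)[...,::-1],cv2.resize(c["img"][80:480,160:560],(400,400))[...,::-1]]))
E
```

```text
268 [0.08328228 0.0947697  0.09731531] [ 0.47004593 -0.17732133  0.09331168]
((0.4718242883682251, -0.17843306064605713), 0.026055406779050827)
tilt [0.01322677 0.00519997]
t 17.25 pos [ 0.4694 -0.178   0.2092] F [-0.7 -0.4 -0.3] w 0.0005 grip 0.0 shift [-0.0013 -0.0013  0.1177] turn [ 0.006 -0.005  0.   ]
```

View pics/s7.png

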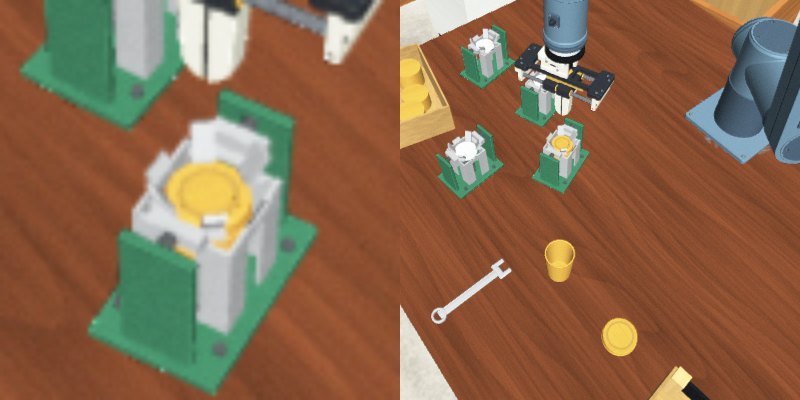

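Both lids are in the tower under the lips: the top one is at (208,192) and the lower one shows gold through the slot at (185,245). The wide lid at (620,337) hasn't moved, and the gripper is clear.

```bash
python3 -c "
from cell import hand_in
print(hand_in())"
```

```text
the job is handed in; nothing more can be done
None
```

Both narrow lids are pressed under the lips of the leftmost magazine, level and centred by the last camera measurement; the wide lid was not touched, and I handed the job in at about 17 s of the 62 s allowed (no verdict was returned).

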